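Load a torch cell into the bench charger

TASK

Put the large loose cell lying on the bench into the empty bay of the charger: set its flat end against the sprung contact and push that back, then press the button end down under the ledge until the cell lies level, held between the two contacts. Feel your way gently, never force the cell, and leave the other cells as they are.

Things in the scene. Friction and masses are not known exactly. Their poses are not given: they have to be found in the camera images.
- charger: Two-bay bench charger, grey, fixed, 144 (x) x 176 (y) mm, deck 35 mm high. Origin: centre of its underside on the bench, z up; x runs along the bays from the sprung to the fixed contacts, whose end faces roughly the robot. Empty bay's centre line at y = +42 mm, occupied bay's at -42. The empty bay is one dark cradle (floor, contacts, ledge); plastic and contacts are slippery (friction 0.25).
- bay_floor (a point): Charger x 15.5, y 42, z 35 mm: the empty cradle's floor, below the middle of a seated cell, for mid height. The cradle has been set by hand anywhere from 5 mm lower to 5 mm higher than this and stays there under load; its contacts and ledge go with it. Feel for it. Its sides rise 7 mm above the floor and centre the cell.
- bay_spring (a point): Charger x -9.5, y 42, z 51.5 mm: foremost point of the empty bay's sprung contact at rest, for mid height (really up to 5 mm higher or lower). A steel dome (3 mm radius) 16.5 mm above the bay floor, on a plate that reaches 24.5 mm above the floor; pushed back it goes to -x, into a housing at x -42 to -70, 24 mm above the floor.
- bay_contact (a point): Charger x 46, y 42, z 51.5 mm: centre of the empty bay's fixed contact, a brass face 16.5 mm above the bay floor that the button rests on, for mid height (really straight above or below, within 5 mm). Axes as the charger's. The block behind it is 40 mm wide.
- bay_ledge (a point): Charger x 41, y 42, z 69.2 mm: front lower edge of the retaining ledge over the fixed contact, for mid height (really within 5 mm up or down). 26 mm wide, underside 34.2 and top 38.2 mm above the bay floor. The cell goes in tilted some 40 degrees, flat end low, button end passing on the -x side of this edge; let go there it hangs tilted; 5 to 10 N down on the button end takes it home.
- contact (a joint): Travel of the empty bay's sprung contact towards charger -x, m: 0 at rest, 0.022 at its stop. It pushes back with 2.5 N plus 0.22 N per mm. It needs 0.010 to 0.014 to let the button end past the ledge; about 0.006 with the cell held under the ledge, 0.008 or more when the cell is nearly level but still in front of the ledge.
- cell: The large loose cell: dark sleeve, steel ends, round can 33 mm diameter and 59.5 mm long, with a steel button 10 mm wide standing 2 mm out of one end; about 160 g. It lies on the bench on its side (axis at 16.5 mm). Origin on the axis at mid-length of the can; x along the axis towards the button, which points roughly to the robot at the start.
- cell_button (a point): Centre of the outer face of the large cell's button, 31.75 mm from the cell's origin along its x.
- loaded_cell: A cell of the same size already charging in the charger's other bay, 84 mm beside the empty bay's centre line. Leave it alone. Origin and axes as for the large cell.
- small_cell: A smaller loose cell lying on the bench, 26 mm diameter, 48 mm long, button 2 mm. Not wanted: leave it. Origin on the axis at mid-length of the can, x towards its button.
Mind the look-alikes: they are no part of the job. Leave any pink or red look-alike of the cell alone.

How it is judged:
By the outcome, as a careful person would: the job done as asked, in the order asked, and still so for the second after the job is handed in, with the robot touching nothing.
It also fails if it takes over 70 s, if anything falls off the work surface, if the arm or the gripper's body presses on something with over 40 N, if the wrist force passes 120 N, or if a joint passes its speed limit or range.

ROBOT

A 7-joint arm with a two-finger parallel gripper is mounted at the origin on the work surface. World frame = base frame: x ahead of the robot, y to its left, z up, the work surface at z = 0. Lengths are in mm, angles in rad, forces in N, time in s.
With the tool pointing down it reaches from about 425 to 1025 mm from the base axis. Payload 9.4 kg.
Tool frame: the origin (TCP) lies between the finger pads; the fingertips stand 25 mm ahead of it and the grasp point (between the pads) lies 6 mm ahead of it (r.tips_ahead is the distance from the TCP to the fingertips, in mm); z points along the fingers, y is the line along which they close (so a half turn about z gives the same grasp; the last joint's range is limited). The gripper opens to 85 mm and grips with 20 to 120 N. Pads are 22 mm wide; open, the fingers measure 114 mm over their backs; the gripper's body (76 mm by 85 mm) begins 54 mm behind the grasp point. The pads swing forward as they close: fully open they stand 13 mm farther back than shut.
Start: joints at [1.182, 0.599, -0.003, 1.599, 0.002, 0.943, -0.08], TCP at [222.402, -690.045, 256.275] pointing down, gripper open.
Joint ranges: [-2.57, 2.57], [-0.35, 1.97], [-1.29, 1.29], [0.11, 2.56], [-1.05, 4.19], [0.11, 1.86], [-2.63, 2.63]. Speed limits (rad/s): [2.22, 2.22, 3.01, 3.01, 3.14, 3.14, 3.14].

INTERFACE

Orientations are given as [roll, pitch, yaw] about the fixed x, y, z axes, in that order (R = Rz(yaw) Ry(pitch) Rx(roll)).
In Python, from plant import r gives the robot as it stands.
- The arm moves only by the tool send_rows, never from a script. Its argument "moves" is a list of rows, each a list of 2 entries, a list of its own where there are three numbers: the shift along the tool's x, y, z in m, then the turn, a rotation vector about the tool's x, y, z in rad. In form: [[[x, y, z], [rx, ry, rz]], ...]. A call has exactly 8 rows; each row shifts and turns the commanded pose from where the row before left it, along the tool's axes as they then stand; what a row does not reach is not made up. A row lasts 1/10 s, in which the tool goes at most 50 mm and 8.59 degrees, less where a joint would pass 70% of its speed; a pose out of reach is approached as far as the arm can. A call is refused whole if a number of a shift passes 0.05 or a number of a turn 0.15, either way. A call with a gripper value outside its range is refused whole. "gripper" is the closure, from 0 (fully open) to 1 (shut), set as the call begins (left out, the last holds). The fingers move at their own pace and stop on an object; "grip_force" is the grip in N (left out, the last holds). Time passes only in rows, so rows that do not move let the fingers close, or fill a call up. It gives the time, the measured TCP pose, the force, the opening and the grip force at its end, in the units of the state.
- r.get_obs(): the state, without advancing time (a new reading comes with each control period).
- r.capture(name): name is "side" or "top"; returns a dict with "pixels" (400x640x3 uint8, blue, green, red), "range_z" (400x640 float32, mm along the optical axis (not along the pixel's ray), 0 where there is no reading), "mtx" (3x3 intrinsics, pixels), "rvec" (rotation vector, rad) and "tvec" (3), from world to camera coordinates, as OpenCV has them. Camera axes: x right, y down, z forward; pixel columns grow to the right and rows downward; lengths in mm; the calibration is good to about 2 mm. A picture is of the moment at which its call begins.
- r.hand_in(): hands the job in; it is judged then, once.
The state is a dict: "clock": time; "joints": joint angles; "dq": joint speeds; "effort": joint torques, N m; "position": TCP position; "tool_rot": TCP orientation; "wrist_force": force on the tool from outside, world axes, zero at the start; "wrist_torque": the same for the moment, N m; "opening": opening from 0.0 (shut) to 1.0 (fully open); "grasp_force": force on a finger pad.
Only numpy, scipy, OpenCV 4.12 (cv2) and the standard library are available. Lean on these libraries where they do the work, as an engineer would, in place of code of your own. Each camera call takes 0.05 s, during which the arm holds its last target. There are 200 camera calls.

## Working session

There is one attempt and no reset: what is moved stays moved. The work goes in short steps, Python scripts to look and compute and a tool call to move; the robot and the scene stay as the last step left them, time stands still between calls to the robot, and variables do not carry over. Pictures are saved under pics/ and viewed, at most 10 in all, crops included, and the job is handed in when it is done.

Besides the shell and the picture viewer there is one more tool, called after "Request:" in YAML: its name, and indented under it one key for each argument. send_rows: Moves the arm, as the interface text tells. Its arguments: {"type":"object","properties":{"moves":{"type":"array"},"gripper":{"type":"number"},"grip_force":{"type":"number"}},"required":["moves"]}

```bash
ls; mkdir -p pics
cat > h.py <<'E'
import numpy as np, cv2
from plant import r
def cap(n):
    c=r.capture(n); c['R']=cv2.Rodrigues(np.array(c['rvec'],float))[0]; c['t']=np.array(c['tvec'],float).ravel(); return c
def cloud(c):
    z=c['range_z'].astype(float); v,u=np.mgrid[:z.shape[0],:z.shape[1]]; K=np.array(c['mtx'])
    P=np.stack([(u-K[0,2])/K[0,0]*z,(v-K[1,2])/K[1,1]*z,z],-1)
    W=(P-c['t'])@c['R']; W[z<=0]=np.nan; return W
def ray(c,u,v,h):
    K=np.array(c['mtx']); d=c['R'].T@np.array([(u-K[0,2])/K[0,0],(v-K[1,2])/K[1,1],1]); o=-c['R'].T@c['t']
    return o+d*(h-o[2])/d[2]
def proj(c,p): return cv2.projectPoints(np.array(p,float).reshape(-1,3),np.array(c['rvec'],float),np.array(c['tvec'],float),np.array(c['mtx'],float),None)[0].reshape(-1,2)
E
python3 - <<'E'
from h import *
print(r.get_obs())
for n in('top','side'):
    c=cap(n); cv2.imwrite(f'pics/{n}0.png',c['pixels']); print(n,-c['R'].T@c['t'],c['R'][2],c['mtx'])
    np.savez(f'{n}0.npz',**{k:c[k] for k in('pixels','range_z','mtx','rvec','tvec')})
E
```

```text
pics
{'clock': 0.0, 'joints': array([ 1.18227632,  0.60015295, -0.00252217,  1.60012657,  0.0017863 ,
        0.94289757, -0.07981172]), 'dq': array([-9.84069371e-06,  2.35430141e-03, -1.40738818e-04,  2.03548472e-03,
       -7.25467187e-04,  1.36123904e-04, -8.11314198e-04]), 'effort': array([ 1.62373095e-05, -7.76463604e+01,  1.56504672e+00, -2.58000702e+01,
        1.22455537e-02,  9.00200248e-03, -3.70638747e-05]), 'position': array([ 222.27000742, -689.63467757,  255.39830642]), 'tool_rot': array([-3.14001703e+00,  1.45565435e-04,  3.11841451e-01]), 'wrist_force': array([-0.28588341,  0.03247375, -0.06364677]), 'wrist_torque': array([-0.02558218, -0.05622595,  0.03867825]), 'grasp_force': 0.0, 'opening': 1.0042361285773607}
top [367.34610781 -15.38673834 925.71011412] [ 0.16130438  0.02996403 -0.98644972] [[459.56708948   0.         319.56971652]
 [  0.         459.56708948 199.97745796]
 [  0.           0.           1.        ]]
side [-21.23222336 519.24018021 879.43841452] [ 0.47795288 -0.49080642 -0.72847107] [[460.67866696   0.         317.45941712]
 [  0.         460.67866696 191.4033833 ]
 [  0.           0.           1.        ]]
```

View pics/top0.png

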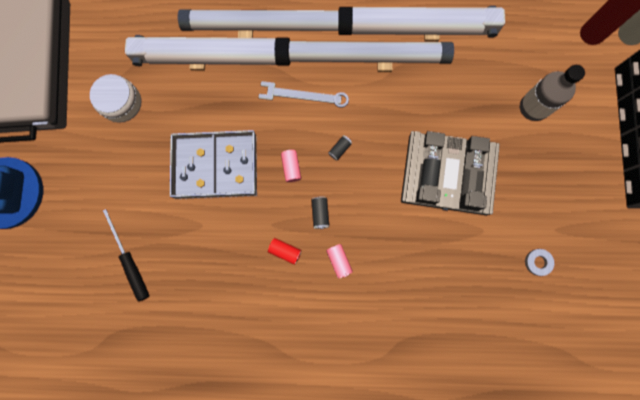

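View pics/side0.png

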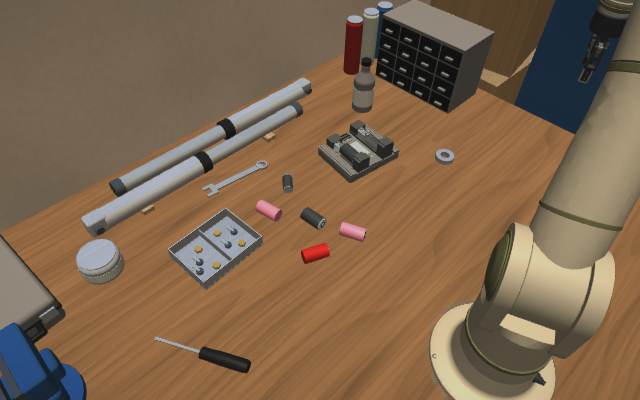

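The top view shows the charger at about (450,173). The dark cells are the large one at (320,212) and the small one at (340,147). The pink and red look-alikes are at (290,165), (340,261) and (285,250). The dark cell at (320,212) fits best because it is the larger one and its steel end points towards the robot. I'll confirm this in an enlarged crop.

Run:
```python
from h import *
def ld(n):
    c=dict(np.load(f'{n}0.npz')); c['R']=cv2.Rodrigues(c['rvec'])[0]; c['t']=c['tvec'].ravel(); return c
c=ld('top'); im=c['pixels']; W=cloud(c)
a=cv2.resize(im[120:225,395:505],None,fx=4,fy=4,interpolation=cv2.INTER_CUBIC)
b=cv2.resize(im[130:240,300:360],None,fx=4,fy=4,interpolation=cv2.INTER_CUBIC)
o=np.zeros((440,690,3),np.uint8); o[:a.shape[0],:440]=a; o[:440,445:685]=b
cv2.imwrite('pics/crop.png',o)
# cells: height mask
def seg(box,lo,hi):
    x0,x1,y0,y1=box; m=np.zeros(W.shape[:2],bool); m[y0:y1,x0:x1]=1
    return m&(W[...,2]>lo)&(W[...,2]<hi)
for nm,box in(('cell',(305,335,190,235)),('small',(325,355,132,162))):
    m=seg(box,8,60); P=W[m]; 
    v,u=np.nonzero(m); rc=cv2.minAreaRect(np.float32(P[:,:2])); print(nm,m.sum(),rc,np.percentile(P[:,2],[50,98]))
m=seg((395,505,120,225),20,60); P=W[m]; rc=cv2.minAreaRect(np.float32(P[:,:2])); print('charger',rc, np.percentile(P[:,2],[5,50,98]))
m=seg((395,505,120,225),28,40); P=W[m]; rc=cv2.minAreaRect(np.float32(P[:,:2])); print('deck',rc, np.median(P[:,2]))
print(cv2.boxPoints(rc))
```

```text
cell 500 ((490.36749267578125, 11.097699165344238), (61.7297248840332, 32.15525817871094), 5.679538249969482) [31.72970572 36.34799711]
small 309 ((625.6607055664062, -26.703327178955078), (25.079830169677734, 48.57544708251953), 52.441890716552734) [25.22054144 29.08569104]
charger ((573.25439453125, -245.43458557128906), (176.54660034179688, 147.7350616455078), 82.26921081542969) [29.96821642 36.87834282 58.2511618 ]
deck ((574.6192016601562, -245.66082763671875), (176.4877471923828, 145.01844787597656), 82.20861053466797) 36.08165793501934
[[ 490.81644 -323.26022]
 [ 634.4961  -342.9199 ]
 [ 658.422   -168.06143]
 [ 514.7423  -148.40176]]
```

View pics/crop.png

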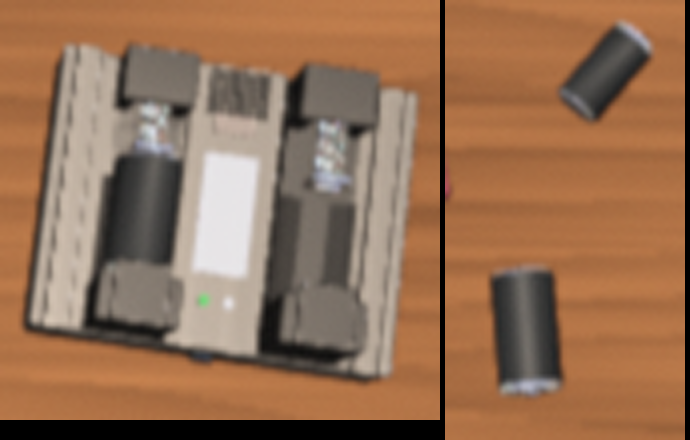

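The crop shows the left bay occupied and the right bay empty. In the empty bay the spring is at crop (330,155) and the ledge at (320,310). The large dark cell at picture (320,212) has its button towards the robot. The measured span of 61.7 x 32 mm matches the large cell; the other dark one is 48 mm long, so it is the small cell.

```bash
cat >> h.py <<'E'
from scipy.spatial.transform import Rotation as Ro
XC=np.array([-.9908,.1356,0]); YC=np.array([-.1356,-.9908,0]); OC=np.array([574.6,-245.7,0])
def ch(x,y,z): return OC+x*XC+y*YC+np.array([0,0,z])
def rows(p,rpy,n=8,o=None):
    o=o or r.get_obs(); R0=Ro.from_euler('xyz',o['tool_rot']); R1=Ro.from_euler('xyz',rpy)
    w=(R0.inv()*R1).as_rotvec()/n; d=(np.array(p)-o['position'])/n
    for i in range(n): 
        Ri=R0*Ro.from_rotvec(w*i); print(np.round(Ri.inv().apply(d)/1000,4).tolist(),np.round(w,3).tolist())
E
python3 - <<'E'
from h import *
def ld(n):
    c=dict(np.load(f'{n}0.npz')); c['R']=cv2.Rodrigues(c['rvec'])[0]; c['t']=c['tvec'].ravel(); return c
for n in('top','side'):
    c=ld(n); W=cloud(c); D=W-OC; X=D@XC; Y=D@YC; Z=W[...,2]
    for nm,x0,x1,y0,y1 in(('ledge',45,58,-9+42,9+42),('floor',5,30,38,46),('house',-66,-46,34,50),('Lledge',45,58,-51,-33),('Lhouse',-66,-46,-50,-34),('Lcell',0,25,-46,-38),('deck',-40,30,-6,6)):
        m=(X>x0)&(X<x1)&(Y>y0)&(Y<y1)&(Z>20)&(Z<100); print(n,nm,m.sum(),np.round(np.percentile(Z[m],[10,50,90]),1) if m.any() else '')
    # lateral extents of housing and ledge
    for nm,x0,x1 in(('house',-66,-46),('ledge',44,58)):
        m=(X>x0)&(X<x1)&(Y>10)&(Y<75)&(Z>50)&(Z<100); print(nm,'y',np.percentile(Y[m],[1,99]),'x',np.percentile(X[m],[1,99]))
    m=(X>-90)&(X<90)&(Y>10)&(Y<75)&(Z>52)&(Z<100); print('tall x',np.percentile(X[m],[1,99]))
rows((491,11,255),(np.pi,0,.099),16)
E
```

```text
top ledge 68 [76.9 78.4 80.2]
top floor 51 [38.6 39.8 41.7]
top house 88 [61.6 64.1 66.2]
top Lledge 67 [67.8 69.8 71.5]
top Lhouse 86 [52.7 55.4 57.2]
top Lcell 53 [63.  64.4 65.3]
top deck 211 [35.1 37.  39.1]
house y [23.64115231 59.10322598] x [-65.85607647 -46.28726   ]
ledge y [21.73416762 60.35939776] x [44.25296676 57.63777226]
tall x [-68.3358978   70.21374113]
side ledge 22 [76.  78.  79.5]
side floor 18 [37.3 40.2 42.4]
side house 27 [44.9 63.  66.8]
side Lledge 19 [66.8 68.8 69.7]
side Lhouse 32 [36.2 54.1 56. ]
side Lcell 20 [59.8 61.7 64.6]
side deck 64 [34.3 36.3 38.1]
house y [24.60798791 61.00610869] x [-65.223256   -47.04105474]
ledge y [22.77127273 62.72351703] x [44.40344603 57.28067772]
tall x [-66.65012502  73.77903103]
[0.0294, -0.0365, 0.0001] [-0.0, 0.0, 0.013]
[0.0289, -0.0369, 0.0001] [-0.0, 0.0, 0.013]
[0.0284, -0.0373, 0.0001] [-0.0, 0.0, 0.013]
[0.0279, -0.0377, 0.0001] [-0.0, 0.0, 0.013]
[0.0274, -0.038, 0.0001] [-0.0, 0.0, 0.013]
[0.0269, -0.0384, 0.0001] [-0.0, 0.0, 0.013]
[0.0264, -0.0388, 0.0001] [-0.0, 0.0, 0.013]
[0.0259, -0.0391, 0.0001] [-0.0, 0.0, 0.013]
[0.0254, -0.0394, 0.0001] [-0.0, 0.0, 0.013]
[0.0248, -0.0398, 0.0001] [-0.0, 0.0, 0.013]
[0.0243, -0.0401, 0.0001] [-0.0, 0.0, 0.013]
[0.0238, -0.0404, 0.0] [-0.0, 0.0, 0.013]
[0.0232, -0.0407, 0.0] [-0.0, 0.0, 0.013]
[0.0227, -0.041, 0.0] [-0.0, 0.0, 0.013]
[0.0221, -0.0413, 0.0] [-0.0, 0.0, 0.013]
[0.0216, -0.0416, 0.0] [-0.0, 0.0, 0.013]
```

Request:
send_rows:
  moves:
    - [[0.029,-0.037,0],[0,0,0.013]]
    - [[0.029,-0.037,0],[0,0,0.013]]
    - [[0.028,-0.037,0],[0,0,0.013]]
    - [[0.028,-0.038,0],[0,0,0.013]]
    - [[0.027,-0.038,0],[0,0,0.013]]
    - [[0.027,-0.038,0],[0,0,0.013]]
    - [[0.026,-0.039,0],[0,0,0.013]]
    - [[0.026,-0.039,0],[0,0,0.013]]
  gripper: 0
  grip_force: 30

```text
clock: 0.9
position: [355.1, -337.8, 256.2]
tool_rot: [-3.141, 0.0, 0.207]
wrist_force: [1.1, 0.8, -0.4]
opening: 1.003
grasp_force: 0.0
```

Request:
send_rows:
  moves:
    - [[0.025,-0.039,0],[0,0,0.013]]
    - [[0.025,-0.04,0],[0,0,0.013]]
    - [[0.024,-0.04,0],[0,0,0.013]]
    - [[0.024,-0.04,0],[0,0,0.013]]
    - [[0.023,-0.041,0],[0,0,0.013]]
    - [[0.023,-0.041,0],[0,0,0.013]]
    - [[0.022,-0.041,0],[0,0,0.013]]
    - [[0.022,-0.041,0],[0,0,0.013]]

```text
clock: 1.7
position: [488.5, 11.4, 256.2]
tool_rot: [3.141, 0.0, 0.103]
wrist_force: [0.9, -1.4, -0.8]
opening: 1.001
grasp_force: 0.0
```

Run:
```python
from h import *
o=r.get_obs(); print(o['clock'],o['position'],o['tool_rot'],o['joints'])
rows((491,11,90),(np.pi,0,.099),8)
```

```text
1.7 [488.53898089  11.44877042 256.22873998] [3.14149269e+00 1.78553631e-04 1.03246395e-01] [-0.07458188  0.32033102 -0.08415385  2.12542737  0.04135971  0.69749692
 -1.6537361 ]
[0.0003, 0.0001, 0.0208] [0.0, 0.0, 0.001]
[0.0003, 0.0001, 0.0208] [0.0, 0.0, 0.001]
[0.0003, 0.0001, 0.0208] [0.0, 0.0, 0.001]
[0.0003, 0.0001, 0.0208] [0.0, 0.0, 0.001]
[0.0003, 0.0001, 0.0208] [0.0, 0.0, 0.001]
[0.0003, 0.0001, 0.0208] [0.0, 0.0, 0.001]
[0.0003, 0.0001, 0.0208] [0.0, 0.0, 0.001]
[0.0003, 0.0001, 0.0208] [0.0, 0.0, 0.001]
```

Request:
send_rows:
  moves:
    - [[0.002,0,0.03],[0,0,0.003]]
    - [[0,0,0.04],[0,0,0]]
    - [[0,0,0.04],[0,0,0]]
    - [[0,0,0.04],[0,0,0]]
    - [[0,0,0.03],[0,0,0]]
    - [[0,0,0.02],[0,0,0]]
    - [[0,0,0.015],[0,0,0]]
    - [[0,0,0.007],[0,0,0]]

```text
clock: 2.5
position: [489.7, 9.8, 32.7]
tool_rot: [3.142, 0.002, 0.101]
wrist_force: [-0.0, 0.9, 1.1]
opening: 1.004
grasp_force: 0.0
```

Request:
send_rows:
  moves:
    - [[0,0,0],[0,0,0]]
    - [[0,0,0],[0,0,0]]
    - [[0,0,0],[0,0,0]]
    - [[0,0,0],[0,0,0]]
    - [[0,0,0],[0,0,0]]
    - [[0,0,0],[0,0,0]]
    - [[0,0,0],[0,0,0]]
    - [[0,0,0],[0,0,0]]
  gripper: 1
  grip_force: 30

```text
clock: 3.3
position: [490.8, 9.5, 35.3]
tool_rot: [3.141, -0.002, 0.1]
wrist_force: [-0.6, 0.0, 5.3]
opening: 0.373
grasp_force: 29.2
```

Run:
```python
from h import *
o=r.get_obs(); print(o['clock'],o['position'],o['tool_rot'],o['wrist_force'],o['opening'],o['grasp_force'])
c=cap('side'); cv2.imwrite('pics/g.png',cv2.resize(c['pixels'][150:290,220:420],None,fx=4,fy=4,interpolation=cv2.INTER_CUBIC))
```

```text
3.3 [490.75622574   9.47858181  35.25402102] [ 3.14131610e+00 -1.59593222e-03  1.00238020e-01] [-6.22445760e-01  1.08530778e-03  5.32383258e+00] 0.37324090113891595 29.246922433376312
```

View pics/g.png

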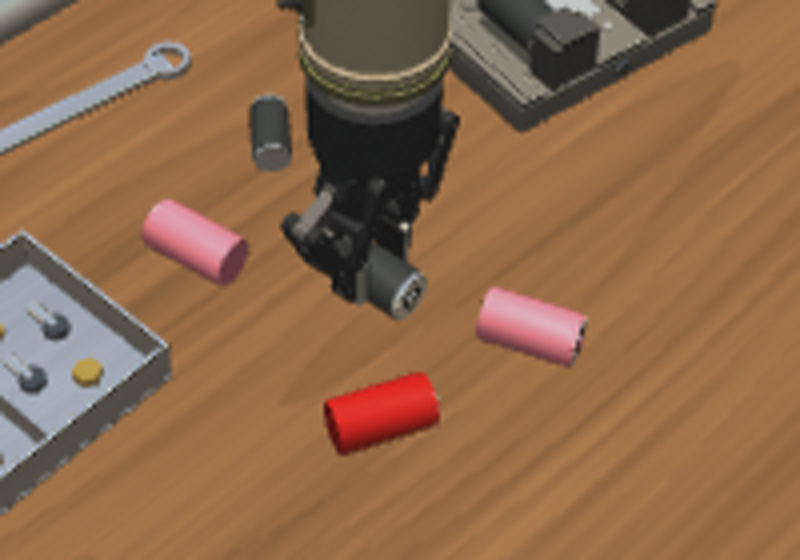

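The cell is gripped, with its button end visible at crop (408,292). I'll lift it and carry it to a point above the bay, tilting on the way.

```bash
cat >> h.py <<'E'
FZ=38.5; OFF=18.8; G=0.
def pose(th,xf,h,yc=42,dx=0):
    t=np.radians(th); a=np.array([np.cos(t),np.sin(t)]); n=np.array([-a[1],a[0]])
    c=np.array([xf,h])+(29.75+G)*a+(16.5+OFF)*n
    R=Ro.from_euler('xyz',[np.pi,0,-.136])*Ro.from_rotvec([0,-t,0])
    return ch(c[0]+dx,yc,FZ+c[1]),R.as_euler('xyz')
def where(yc=42):
    "current tool -> tilt, xf, h, y, forces in charger axes"
    o=r.get_obs(); R=Ro.from_euler('xyz',o['tool_rot']); xt=-R.as_matrix()[:,0]; th=np.arctan2(xt[2],xt@XC)
    a=np.array([np.cos(th),np.sin(th)]); n=np.array([-a[1],a[0]]); d=o['position']-OC
    p=np.array([d@XC,d[2]-FZ])-(29.75+G)*a-(16.5+OFF)*n; f=o['wrist_force']
    yw=np.arctan2(-xt@YC,xt@XC)
    print('t%.2f th %.1f xf %.1f h %.1f y %.1f yawerr %.3f F ch %.1f %.1f %.1f open %.3f grip %.1f'%(o['clock'],np.degrees(th),*p,d@YC,yw,f@XC,f@YC,f[2],o['opening'],o['grasp_force']))
    return o
E
python3 - <<'E'
from h import *
p,q=pose(45,6,60); print(p,q)
o=r.get_obs(); o['position']=o['position']+[0,0,120]
rows(p,q,16,o)
E
```

```text
[ 566.84833776 -287.03215442  144.49729612] [ 3.14159265  0.78539816 -0.136     ]
[0.0029, 0.0189, 0.0007] [0.006, -0.049, 0.014]
[0.0032, 0.0189, 0.0004] [0.006, -0.049, 0.014]
[0.0034, 0.0188, 0.0002] [0.006, -0.049, 0.014]
[0.0037, 0.0188, -0.0001] [0.006, -0.049, 0.014]
[0.004, 0.0187, -0.0004] [0.006, -0.049, 0.014]
[0.0042, 0.0187, -0.0007] [0.006, -0.049, 0.014]
[0.0044, 0.0186, -0.0011] [0.006, -0.049, 0.014]
[0.0046, 0.0185, -0.0014] [0.006, -0.049, 0.014]
[0.0048, 0.0185, -0.0017] [0.006, -0.049, 0.014]
[0.005, 0.0184, -0.0021] [0.006, -0.049, 0.014]
[0.0051, 0.0183, -0.0024] [0.006, -0.049, 0.014]
[0.0052, 0.0182, -0.0028] [0.006, -0.049, 0.014]
[0.0053, 0.0181, -0.0031] [0.006, -0.049, 0.014]
[0.0054, 0.018, -0.0035] [0.006, -0.049, 0.014]
[0.0055, 0.0179, -0.0039] [0.006, -0.049, 0.014]
[0.0056, 0.0178, -0.0043] [0.006, -0.049, 0.014]
```

Request:
send_rows:
  moves:
    - [[0,0,-0.005],[0,0,0]]
    - [[0,0,-0.015],[0,0,0]]
    - [[0,0,-0.02],[0,0,0]]
    - [[0,0,-0.02],[0,0,0]]
    - [[0,0,-0.02],[0,0,0]]
    - [[0,0,-0.02],[0,0,0]]
    - [[0,0,-0.015],[0,0,0]]
    - [[0,0,-0.005],[0,0,0]]

```text
clock: 4.15
position: [490.7, 9.7, 156.1]
tool_rot: [3.142, -0.003, 0.101]
wrist_force: [-0.1, -0.2, -1.7]
opening: 0.373
grasp_force: 30.3
```

Request:
send_rows:
  moves:
    - [[0.003,0.019,0],[0.006,-0.049,0.014]]
    - [[0.003,0.019,0],[0.006,-0.049,0.014]]
    - [[0.003,0.019,0],[0.006,-0.049,0.014]]
    - [[0.004,0.019,0],[0.006,-0.049,0.014]]
    - [[0.004,0.019,0],[0.006,-0.049,0.014]]
    - [[0.004,0.019,-0.001],[0.006,-0.049,0.014]]
    - [[0.004,0.019,-0.001],[0.006,-0.049,0.014]]
    - [[0.005,0.018,-0.001],[0.006,-0.049,0.014]]

```text
clock: 4.95
position: [527.9, -140.4, 148.9]
tool_rot: [-3.114, 0.396, -0.008]
wrist_force: [0.2, 0.1, -2.4]
opening: 0.368
grasp_force: 30.3
```

Request:
send_rows:
  moves:
    - [[0.005,0.018,-0.002],[0.006,-0.049,0.014]]
    - [[0.005,0.018,-0.002],[0.006,-0.049,0.014]]
    - [[0.005,0.018,-0.002],[0.006,-0.049,0.014]]
    - [[0.005,0.018,-0.003],[0.006,-0.049,0.014]]
    - [[0.005,0.018,-0.003],[0.006,-0.049,0.014]]
    - [[0.005,0.018,-0.003],[0.006,-0.049,0.014]]
    - [[0.005,0.018,-0.004],[0.006,-0.049,0.014]]
    - [[0.006,0.018,-0.004],[0.006,-0.049,0.014]]

```text
clock: 5.75
position: [564.9, -287.0, 142.8]
tool_rot: [-3.138, 0.79, -0.134]
wrist_force: [0.9, -1.1, -2.1]
opening: 0.374
grasp_force: 30.3
```

Run:
```python
from h import *
o=where(); print(o['joints'])
p,q=pose(45,6,6); rows(p,q,8,o)
c=cap('side'); cv2.imwrite('pics/t.png',cv2.resize(c['pixels'][60:200,290:440],None,fx=4,fy=4,interpolation=cv2.INTER_CUBIC))
# expected cell points for comparison
t=np.radians(45)
D=o['position']-OC; R=Ro.from_euler('xyz',o['tool_rot']).as_matrix(); cc=o['position']+OFF*R[:,2]
for s in(31.75,29.75,-29.75): print(s,((proj(c,cc-s*R[:,0])-[290,60])*4).round(0))
```

```text
t5.75 th 45.3 xf 8.2 h 58.3 y 42.2 yawerr -0.002 F ch -1.0 1.0 -2.1 open 0.374 grip 30.3
[ 0.28517827  0.94096304  0.06594931  1.41228845  0.092807    1.56687201
 -1.39918574]
[0.0048, -0.0, 0.0044] [-0.0, 0.001, 0.0]
[0.0048, -0.0, 0.0044] [-0.0, 0.001, 0.0]
[0.0048, -0.0, 0.0044] [-0.0, 0.001, 0.0]
[0.0048, -0.0, 0.0044] [-0.0, 0.001, 0.0]
[0.0048, -0.0, 0.0044] [-0.0, 0.001, 0.0]
[0.0048, -0.0, 0.0044] [-0.0, 0.001, 0.0]
[0.0048, -0.0, 0.0044] [-0.0, 0.001, 0.0]
[0.0048, -0.0, 0.0044] [-0.0, 0.001, 0.0]
31.75 [[373. 222.]]
29.75 [[371. 222.]]
-29.75 [[322. 242.]]
```

View pics/t.png

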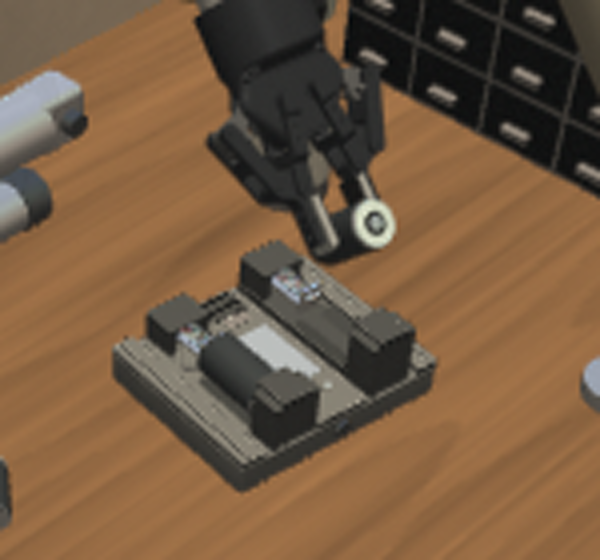

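The button face is at crop (376,222), within about 1.5 mm of the prediction. The bay below is clear. I'll go down to just above the floor, ahead of the spring.

Run:
```python
from h import *
o=where(); p,q=pose(46,15,4); rows(p,q,8,o)
```

```text
t5.80 th 45.5 xf 8.2 h 56.9 y 45.7 yawerr 0.004 F ch 0.1 2.0 -2.5 open 0.372 grip 30.3
[0.0041, -0.0005, 0.0052] [-0.0, -0.001, -0.0]
[0.0042, -0.0005, 0.0052] [-0.0, -0.001, -0.0]
[0.0042, -0.0005, 0.0052] [-0.0, -0.001, -0.0]
[0.0042, -0.0005, 0.0052] [-0.0, -0.001, -0.0]
[0.0042, -0.0005, 0.0052] [-0.0, -0.001, -0.0]
[0.0042, -0.0005, 0.0052] [-0.0, -0.001, -0.0]
[0.0042, -0.0005, 0.0052] [-0.0, -0.001, -0.0]
[0.0042, -0.0005, 0.0052] [-0.0, -0.001, -0.0]
```

Request:
send_rows:
  moves:
    - [[0.006,0,0.007],[0,0,0]]
    - [[0.006,0,0.008],[0,0,0]]
    - [[0.006,0,0.008],[0,0,0]]
    - [[0.005,0,0.007],[0,0,0]]
    - [[0.003,0,0.004],[0,0,0]]
    - [[0,0,0],[0,0,0]]
    - [[0,0,0],[0,0,0]]
    - [[0,0,0],[0,0,0]]

```text
clock: 6.6
position: [559.4, -285.7, 101.5]
tool_rot: [-3.138, 0.787, -0.134]
wrist_force: [0.9, 0.3, -2.4]
opening: 0.375
grasp_force: 30.3
```

Run:
```python
from h import *
o=where(); p,q=pose(46,15,4); rows(p,q,4,o)
```

```text
t6.60 th 45.1 xf 13.7 h 17.0 y 41.7 yawerr -0.002 F ch -0.8 -0.4 -2.4 open 0.375 grip 30.3
[0.0022, 0.0001, 0.0024] [-0.001, -0.004, 0.0]
[0.0022, 0.0001, 0.0024] [-0.001, -0.004, 0.0]
[0.0022, 0.0001, 0.0024] [-0.001, -0.004, 0.0]
[0.0022, 0.0001, 0.0024] [-0.001, -0.004, 0.0]
```

Request:
send_rows:
  moves:
    - [[0.002,0,0.0025],[0,-0.005,0]]
    - [[0.002,0,0.0025],[0,-0.005,0]]
    - [[0.002,0,0.002],[0,-0.005,0]]
    - [[0.002,0,0.002],[0,0,0]]
    - [[0.001,0,0.001],[0,0,0]]
    - [[0,0,0],[0,0,0]]
    - [[0,0,0],[0,0,0]]
    - [[0,0,0],[0,0,0]]

```text
clock: 7.4
position: [560.2, -285.7, 88.8]
tool_rot: [-3.139, 0.799, -0.134]
wrist_force: [8.2, -0.7, 8.5]
opening: 0.371
grasp_force: 31.8
```

```bash
python3 -c "
from h import *
where()"
```

```text
t7.40 th 45.8 xf 13.5 h 4.4 y 41.6 yawerr -0.002 F ch -8.2 -0.4 8.5 open 0.371 grip 31.8
```

The force points away from the underside of the cell, so the underside is resting on the ledge edge and I came in too far forward. I'll back off square to the cell, then slide in along its axis.

Request:
send_rows:
  moves:
    - [[0,0,-0.002],[0,0,0]]
    - [[0,0,-0.003],[0,0,0]]
    - [[0,0,-0.003],[0,0,0]]
    - [[0,0,0],[0,0,0]]
    - [[0,0,0],[0,0,0]]
    - [[0,0,0],[0,0,0]]
    - [[0,0,0],[0,0,0]]
    - [[0,0,0],[0,0,0]]

```text
clock: 8.2
position: [563.8, -286.2, 93.1]
tool_rot: [-3.138, 0.803, -0.134]
wrist_force: [-0.3, -1.4, -2.3]
opening: 0.373
grasp_force: 30.6
```

Run:
```python
from h import *
o=where()
c=cap('side'); cv2.imwrite('pics/t2.png',cv2.resize(c['pixels'][85:185,310:410],None,fx=6,fy=6,interpolation=cv2.INTER_CUBIC))
R=Ro.from_euler('xyz',o['tool_rot']).as_matrix(); cc=o['position']+OFF*R[:,2]
for s in(31.75,-29.75): print(s,((proj(c,cc-s*R[:,0])-[310,85])*6).round(0))
```

```text
t8.20 th 46.0 xf 9.9 h 8.7 y 41.6 yawerr -0.002 F ch 0.1 1.4 -2.3 open 0.373 grip 30.6
31.75 [[427. 274.]]
-29.75 [[353. 301.]]
```

View pics/t2.png

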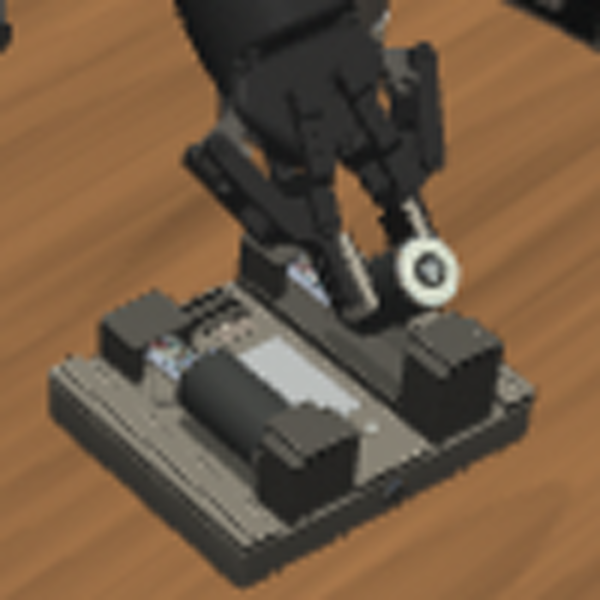

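Run:
```python
from h import *
o=where(); R=Ro.from_euler('xyz',o['tool_rot']).as_matrix(); cc=o['position']+OFF*R[:,2]
for n in('side','top'):
    c=cap(n); W=cloud(c); D=W-cc; A=D@(-R[:,0]); L=D@R[:,1]; N=D@(-R[:,2])
    im=c['pixels'].astype(int); 
    m=(np.abs(A-30)<8)&(np.abs(L)<22)&(np.abs(N)<22)&(im.min(2)>130)
    print(n,'ring n',m.sum(),'axial',np.median(A[m]),'lat',(np.percentile(L[m],[3,97])),'norm',np.percentile(N[m],[3,97]))
    v,u=np.nonzero(m); (cx,cy),rad=cv2.minEnclosingCircle(np.float32(np.c_[u,v])); print((cx,cy),rad, proj(c,cc-30*R[:,0]))
    d=W-OC; X=d@XC; Y=d@YC; Z=W[...,2]
    m=(Y>31)&(Y<53)&(X>30)&(X<80)&(Z>72)&(Z<83)&(im.max(2)<120)&(A<-0+1e9)&~((np.abs(A)<36)&(np.hypot(L,N)<22))
    print('ledge x',np.percentile(X[m],[2,98]),'z',np.median(Z[m]),m.sum())
    m=(Y>31)&(Y<53)&(X>-80)&(X<-35)&(Z>57)&(Z<70)&(im.max(2)<120); print('house x',np.percentile(X[m],[2,98]) if m.any() else 0,m.sum())
    m=(Y>-53)&(Y<-31)&(X>-80)&(X<-35)&(Z>48)&(Z<62)&(im.max(2)<120); print('Lhouse x',np.percentile(X[m],[2,98]) if m.any() else 0,m.sum())
```

```text
t8.25 th 46.0 xf 9.9 h 8.7 y 41.6 yawerr -0.002 F ch -0.3 0.1 -1.7 open 0.374 grip 30.6
side ring n 68 axial 33.05956870338295 lat [-12.87693659  14.80818117] norm [-10.96584241  15.91920864]
(380.5, 130.0) 5.590270042419434 [[380.74014015 130.77868729]]
ledge x [44.52222069 72.25396246] z 76.90102678580276 65
house x [-62.66892021 -37.48563421] 16
Lhouse x [-64.76832559 -38.00679902] 61
  return _methods._mean(a, axis=axis, dtype=dtype,
  ret = ret.dtype.type(ret / rcount)
Traceback (most recent call last):
IndexError: index -1 is out of bounds for axis 0 with size 0
```

```bash
sed -i 's/^FZ=.*/FZ=38.0; OFF=17.5; G=1.5; OC=OC+2.0*XC/' h.py
python3 - <<'E'
from h import *
o=where(); p,q=pose(46,0,2); rows(p,q,1,o)
E
```

```text
t8.35 th 46.0 xf 5.9 h 9.1 y 41.6 yawerr -0.002 F ch 0.2 0.8 -1.5 open 0.371 grip 30.6
[0.0092, 0.0004, 0.0007] [-0.002, 0.0, 0.001]
```

Request:
send_rows:
  moves:
    - [[0.001,0,0],[0,0,0]]
    - [[0.001,0,0],[0,0,0]]
    - [[0.001,0,0],[0,0,0]]
    - [[0.001,0,0],[0,0,0]]
    - [[0.001,0,0],[0,0,0]]
    - [[0,0,0],[0,0,0]]
    - [[0,0,0],[0,0,0]]
    - [[0,0,0],[0,0,0]]

```text
clock: 9.15
position: [567.2, -286.7, 89.6]
tool_rot: [-3.138, 0.804, -0.134]
wrist_force: [-2.0, 0.6, -0.6]
opening: 0.371
grasp_force: 30.6
```

```bash
python3 -c "
from h import *
where()"
```

```text
t9.15 th 46.0 xf 2.5 h 5.5 y 41.6 yawerr -0.002 F ch 2.1 -0.3 -0.6 open 0.371 grip 30.6
```

Request:
send_rows:
  moves:
    - [[0.001,0,0],[0,0,0]]
    - [[0.001,0,0],[0,0,0]]
    - [[0.001,0,0],[0,0,0]]
    - [[0,0,0],[0,0,0]]
    - [[0,0,0],[0,0,0]]
    - [[0,0,0],[0,0,0]]
    - [[0,0,0],[0,0,0]]
    - [[0,0,0],[0,0,0]]

```text
clock: 9.95
position: [569.1, -287.1, 88.2]
tool_rot: [-3.138, 0.804, -0.135]
wrist_force: [-3.8, 0.9, 5.5]
opening: 0.375
grasp_force: 30.9
```

```bash
python3 -c "
from h import *
where()"
```

```text
t9.95 th 46.1 xf 0.6 h 4.1 y 41.8 yawerr -0.001 F ch 3.9 -0.4 5.5 open 0.375 grip 30.9
```

Request:
send_rows:
  moves:
    - [[0.0007,0,-0.0007],[0,0,0]]
    - [[0.0007,0,-0.0007],[0,0,0]]
    - [[0.0007,0,-0.0007],[0,0,0]]
    - [[0.0007,0,-0.0007],[0,0,0]]
    - [[0,0,0],[0,0,0]]
    - [[0,0,0],[0,0,0]]
    - [[0,0,0],[0,0,0]]
    - [[0,0,0],[0,0,0]]

```text
clock: 10.75
position: [572.8, -287.6, 88.2]
tool_rot: [-3.138, 0.805, -0.135]
wrist_force: [-4.4, 1.5, 4.9]
opening: 0.373
grasp_force: 30.9
```

```bash
python3 -c "
from h import *
where()"
```

```text
t10.75 th 46.1 xf -3.1 h 4.1 y 41.8 yawerr -0.001 F ch 4.6 -0.9 4.9 open 0.373 grip 30.9
```

Run:
```python
from h import *
o=where(); p,q=pose(38,-8,4); rows(p,q,5,o)
```

```text
t10.75 th 46.1 xf -3.1 h 4.1 y 41.8 yawerr -0.001 F ch 4.6 -0.9 4.9 open 0.373 grip 30.9
[-0.0002, 0.0, 0.0002] [-0.0, 0.028, 0.0]
[-0.0002, 0.0, 0.0002] [-0.0, 0.028, 0.0]
[-0.0002, 0.0, 0.0002] [-0.0, 0.028, 0.0]
[-0.0002, 0.0, 0.0002] [-0.0, 0.028, 0.0]
[-0.0002, 0.0, 0.0002] [-0.0, 0.028, 0.0]
```

Request:
send_rows:
  moves:
    - [[-0.0002,0,0.0002],[0,0.028,0]]
    - [[-0.0002,0,0.0002],[0,0.028,0]]
    - [[-0.0002,0,0.0002],[0,0.028,0]]
    - [[-0.0002,0,0.0002],[0,0.028,0]]
    - [[-0.0002,0,0.0002],[0,0.028,0]]
    - [[0,0,0],[0,0,0]]
    - [[0,0,0],[0,0,0]]
    - [[0,0,0],[0,0,0]]

```text
clock: 11.55
position: [571.7, -287.6, 87.4]
tool_rot: [-3.139, 0.665, -0.135]
wrist_force: [-3.0, 0.6, 3.2]
opening: 0.369
grasp_force: 30.6
```

Run:
```python
from h import *
o=where(); p,q=pose(28,-12.5,3); rows(p,q,5,o)
```

```text
t11.55 th 38.1 xf -8.4 h 3.3 y 41.9 yawerr -0.001 F ch 3.0 -0.2 3.2 open 0.369 grip 30.6
[-0.0004, 0.0, 0.0007] [-0.0, 0.035, 0.0]
[-0.0004, 0.0, 0.0007] [-0.0, 0.035, 0.0]
[-0.0005, 0.0, 0.0007] [-0.0, 0.035, 0.0]
[-0.0005, 0.0, 0.0007] [-0.0, 0.035, 0.0]
[-0.0005, 0.0, 0.0007] [-0.0, 0.035, 0.0]
```

Request:
send_rows:
  moves:
    - [[-0.0002,0,0.0005],[0,0.035,0]]
    - [[-0.0002,0,0.0005],[0,0.035,0]]
    - [[-0.0002,0,0.0005],[0,0.035,0]]
    - [[-0.0002,0,0.0005],[0,0.035,0]]
    - [[-0.0002,0,0.0005],[0,0.035,0]]
    - [[0,0,0],[0,0,0]]
    - [[0,0,0],[0,0,0]]
    - [[0,0,0],[0,0,0]]

```text
clock: 12.35
position: [569.8, -287.1, 85.8]
tool_rot: [-3.139, 0.489, -0.135]
wrist_force: [-4.2, 0.2, 4.2]
opening: 0.373
grasp_force: 30.8
```

Run:
```python
from h import *
o=where(); p,q=pose(18,-16,2.5); rows(p,q,5,o)
c=cap('side'); cv2.imwrite('pics/t3.png',cv2.resize(c['pixels'][85:185,310:410],None,fx=6,fy=6,interpolation=cv2.INTER_CUBIC))
```

```text
t12.35 th 28.0 xf -14.5 h 3.1 y 41.7 yawerr -0.001 F ch 4.2 0.4 4.2 open 0.373 grip 30.8
[-0.0008, 0.0001, 0.0012] [-0.0, 0.035, 0.0]
[-0.0008, 0.0001, 0.0011] [-0.0, 0.035, 0.0]
[-0.0008, 0.0001, 0.0011] [-0.0, 0.035, 0.0]
[-0.0009, 0.0001, 0.0011] [-0.0, 0.035, 0.0]
[-0.0009, 0.0001, 0.001] [-0.0, 0.035, 0.0]
```

View pics/t3.png

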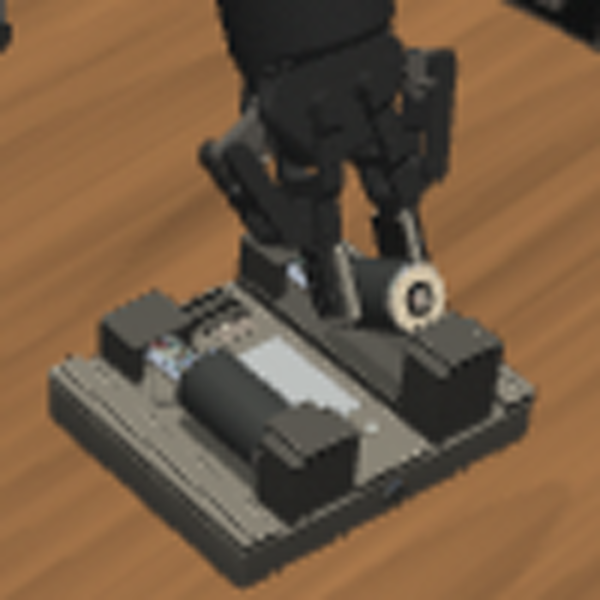

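The button end is at crop (418,298), just in front of the ledge, with the sprung contact pushed back. I'll carry on levelling.

Request:
send_rows:
  moves:
    - [[-0.0005,0,0.001],[0,0.035,0]]
    - [[-0.0005,0,0.001],[0,0.035,0]]
    - [[-0.0005,0,0.001],[0,0.035,0]]
    - [[-0.0005,0,0.001],[0,0.035,0]]
    - [[-0.0005,0,0.001],[0,0.035,0]]
    - [[0,0,0],[0,0,0]]
    - [[0,0,0],[0,0,0]]
    - [[0,0,0],[0,0,0]]

```text
clock: 13.2
position: [565.4, -286.4, 81.8]
tool_rot: [-3.139, 0.315, -0.136]
wrist_force: [-3.9, 0.9, -0.6]
opening: 0.367
grasp_force: 30.5
```

Run:
```python
from h import *
o=where(); p,q=pose(9,-19.5,2.5); rows(p,q,5,o)
```

```text
t13.20 th 18.0 xf -17.6 h 1.8 y 41.6 yawerr -0.000 F ch 4.0 -0.4 -0.6 open 0.367 grip 30.5
[-0.0007, 0.0001, 0.0008] [-0.001, 0.032, 0.0]
[-0.0007, 0.0001, 0.0008] [-0.001, 0.032, 0.0]
[-0.0007, 0.0001, 0.0008] [-0.001, 0.032, 0.0]
[-0.0007, 0.0001, 0.0008] [-0.001, 0.032, 0.0]
[-0.0008, 0.0001, 0.0007] [-0.001, 0.032, 0.0]
```

Request:
send_rows:
  moves:
    - [[-0.0006,0,0.0009],[0,0.032,0]]
    - [[-0.0006,0,0.0009],[0,0.032,0]]
    - [[-0.0006,0,0.0009],[0,0.032,0]]
    - [[-0.0006,0,0.0009],[0,0.032,0]]
    - [[-0.0006,0,0.0009],[0,0.032,0]]
    - [[0,0,0],[0,0,0]]
    - [[0,0,0],[0,0,0]]
    - [[0,0,0],[0,0,0]]

```text
clock: 14.0
position: [561.5, -285.9, 78.4]
tool_rot: [-3.139, 0.154, -0.136]
wrist_force: [-4.7, 0.7, 0.2]
opening: 0.374
grasp_force: 30.6
```

Run:
```python
from h import *
o=where(); p,q=pose(1,-21.5,1.5); rows(p,q,5,o)
```

```text
t14.00 th 8.8 xf -20.1 h 2.0 y 41.6 yawerr 0.000 F ch 4.7 -0.0 0.2 open 0.374 grip 30.6
[-0.0006, 0.0001, 0.001] [-0.001, 0.027, -0.0]
[-0.0006, 0.0001, 0.001] [-0.001, 0.027, -0.0]
[-0.0006, 0.0001, 0.0009] [-0.001, 0.027, -0.0]
[-0.0007, 0.0001, 0.0009] [-0.001, 0.027, -0.0]
[-0.0007, 0.0001, 0.0009] [-0.001, 0.027, -0.0]
```

Request:
send_rows:
  moves:
    - [[-0.0006,0,0.001],[0,0.027,0]]
    - [[-0.0006,0,0.001],[0,0.027,0]]
    - [[-0.0006,0,0.001],[0,0.027,0]]
    - [[-0.0006,0,0.001],[0,0.027,0]]
    - [[-0.0006,0,0.001],[0,0.027,0]]
    - [[0,0,0],[0,0,0]]
    - [[0,0,0],[0,0,0]]
    - [[0,0,0],[0,0,0]]

```text
clock: 14.8
position: [558.0, -286.2, 74.7]
tool_rot: [-3.14, 0.018, -0.137]
wrist_force: [-7.5, -0.8, 9.9]
opening: 0.37
grasp_force: 31.5
```

Run:
```python
from h import *
o=where()
```

```text
t14.80 th 1.0 xf -21.7 h 2.2 y 42.3 yawerr 0.001 F ch 7.3 1.8 9.9 open 0.370 grip 31.5
```

Run:
```python
from h import *
o=where()
for n in('top','side'):
    c=cap(n); W=cloud(c); D=W-OC; X=D@XC; Y=D@YC; Z=W[...,2]
    for nm,x0,x1,y0,y1 in(('celltop',26,37,37,47),('ledge',46,56,35,49),('deck',-40,30,-6,6)):
        m=(X>x0)&(X<x1)&(Y>y0)&(Y<y1)&(Z>20)&(Z<90); print(n,nm,m.sum(),np.round(np.percentile(Z[m],[20,50,80]),1) if m.any() else '')
cv2.imwrite('pics/t4.png',cv2.resize(c['pixels'][85:185,310:410],None,fx=6,fy=6,interpolation=cv2.INTER_CUBIC))
```

```text
t14.80 th 1.0 xf -21.7 h 2.2 y 42.3 yawerr 0.001 F ch 7.3 1.8 9.9 open 0.370 grip 31.5
top celltop 33 [73.1 74.4 75.4]
top ledge 38 [77.1 78.4 79.3]
top deck 162 [35.7 37.  38. ]
side celltop 11 [73.4 74.7 75. ]
side ledge 10 [75.8 77.6 78. ]
side deck 63 [34.8 36.1 37.6]
```

View pics/t4.png

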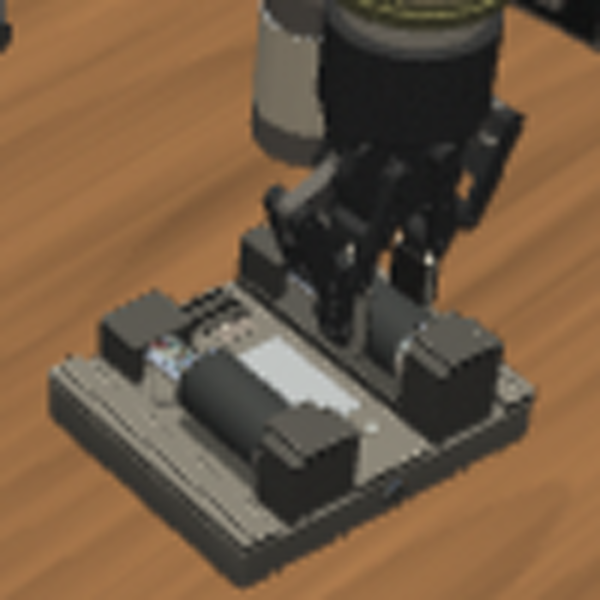

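The cell is in front of the ledge and nearly level. Its top is about 3.8 mm under the ledge top and should be about 5 mm, so the button end is slightly high. I'll ease that end down, pivoting about the flat end.

Request:
send_rows:
  moves:
    - [[-0.0004,0,0.0003],[0,0.01,0]]
    - [[-0.0004,0,0.0003],[0,0.01,0]]
    - [[-0.0004,0,0.0003],[0,0.01,0]]
    - [[0,0,0],[0,0,0]]
    - [[0,0,0],[0,0,0]]
    - [[0,0,0],[0,0,0]]
    - [[0,0,0],[0,0,0]]
    - [[0,0,0],[0,0,0]]

```text
clock: 15.7
position: [557.3, -286.3, 74.1]
tool_rot: [-3.14, -0.013, -0.137]
wrist_force: [-8.0, -0.6, 10.6]
opening: 0.375
grasp_force: 31.7
```

```bash
cat > m.py <<'E'
from h import *
o=where(); print(o['wrist_torque'])
for n in('top','side'):
    c=cap(n); W=cloud(c); D=W-OC; X=D@XC; Y=D@YC; Z=W[...,2]
    for nm,x0,x1,y0,y1 in(('celltop',26,37,38,46),('ledge',46,56,35,49)):
        m=(X>x0)&(X<x1)&(Y>y0)&(Y<y1)&(Z>20)&(Z<90); print(n,nm,m.sum(),np.round(np.percentile(Z[m],[20,50,80]),1) if m.any() else '')
E
python3 m.py
```

```text
t15.70 th -0.7 xf -22.1 h 2.5 y 42.6 yawerr 0.001 F ch 7.8 1.7 10.6 open 0.375 grip 31.7
[-0.19455001  1.29432139 -0.01051113]
top celltop 24 [71.9 73.1 74.4]
top ledge 42 [76.9 77.9 79.3]
side celltop 6 [71.4 72.7 74.2]
side ledge 14 [75.9 76.8 79.2]
```

Request:
send_rows:
  moves:
    - [[-0.0004,0,0.0003],[0,0.01,0]]
    - [[-0.0004,0,0.0003],[0,0.01,0]]
    - [[0,0,0],[0,0,0]]
    - [[0,0,0],[0,0,0]]
    - [[0,0,0],[0,0,0]]
    - [[0,0,0],[0,0,0]]
    - [[0,0,0],[0,0,0]]
    - [[0,0,0],[0,0,0]]

```text
clock: 16.6
position: [556.9, -286.4, 73.8]
tool_rot: [-3.141, -0.034, -0.137]
wrist_force: [-7.1, -0.7, 14.4]
opening: 0.369
grasp_force: 32.0
```

```bash
python3 m.py
```

```text
t16.60 th -1.9 xf -22.4 h 2.9 y 42.8 yawerr 0.001 F ch 6.9 1.6 14.4 open 0.369 grip 32.0
[-0.27756185  1.34092617  0.02313428]
top celltop 21 [71.5 72.1 73.5]
top ledge 41 [76.6 78.2 79.2]
side celltop 6 [71.4 72.  72.3]
side ledge 9 [77.6 78.8 79.4]
```

The cell is level now, with its top about 6 mm below the ledge top. I'll let it slide forward under the ledge while it is still held.

Request:
send_rows:
  moves:
    - [[-0.001,0,0],[0,0,0]]
    - [[-0.001,0,0],[0,0,0]]
    - [[-0.001,0,0],[0,0,0]]
    - [[-0.001,0,0],[0,0,0]]
    - [[-0.001,0,0],[0,0,0]]
    - [[0,0,0],[0,0,0]]
    - [[0,0,0],[0,0,0]]
    - [[0,0,0],[0,0,0]]

```text
clock: 17.5
position: [554.7, -286.1, 73.8]
tool_rot: [-3.141, -0.039, -0.137]
wrist_force: [0.4, -2.7, 7.0]
opening: 0.371
grasp_force: 31.4
```

```bash
python3 m.py
```

```text
t17.50 th -2.2 xf -20.3 h 3.1 y 42.8 yawerr 0.001 F ch -0.8 2.6 7.0 open 0.371 grip 31.4
[-0.6676695  -0.08493353 -0.01240548]
top celltop 22 [71.  72.5 73.2]
top ledge 40 [77.2 78.4 79.5]
side celltop 8 [70.4 72.  73. ]
side ledge 12 [77.  78.1 78.6]
```

Run:
```python
from h import *
c=cap('side'); d=cap('top')
a=cv2.resize(c['pixels'][110:170,340:400],None,fx=6.6,fy=6.6,interpolation=cv2.INTER_CUBIC)
b=cv2.resize(d['pixels'][145:205,445:505],None,fx=6.6,fy=6.6,interpolation=cv2.INTER_CUBIC)
cv2.imwrite('pics/t5.png',np.hstack([a,b]))
```

```text
(no output)
```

View pics/t5.png

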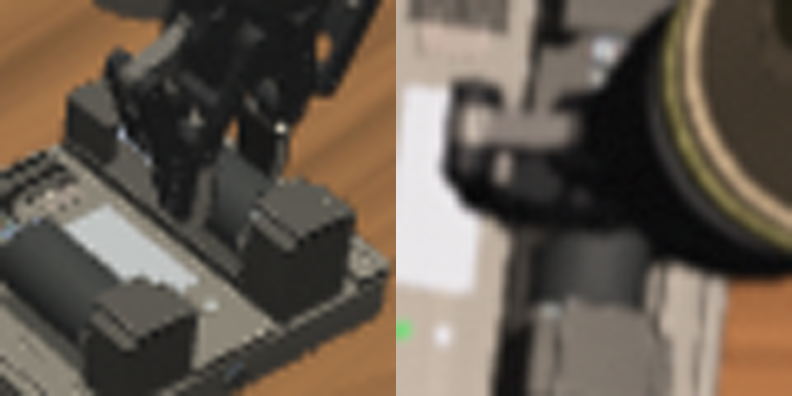

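The steel rim at the button end has gone from the side view and sits at the ledge in the top view, at (550,310). I'll release the cell and check.

Request:
send_rows:
  moves:
    - [[0,0,0],[0,0,0]]
    - [[0,0,0],[0,0,0]]
    - [[0,0,0],[0,0,0]]
    - [[0,0,0],[0,0,0]]
    - [[0,0,0],[0,0,0]]
    - [[0,0,0],[0,0,0]]
    - [[0,0,0],[0,0,0]]
    - [[0,0,0],[0,0,0]]
  gripper: 0

```text
clock: 18.5
position: [551.1, -284.4, 72.2]
tool_rot: [-3.139, -0.032, -0.137]
wrist_force: [0.3, 0.9, -0.1]
opening: 1.0
grasp_force: 0.0
```

Request:
send_rows:
  moves:
    - [[0,0,-0.01],[0,0,0]]
    - [[0,0,-0.03],[0,0,0]]
    - [[0,0,-0.04],[0,0,0]]
    - [[0,0,-0.04],[0,0,0]]
    - [[0,0,-0.03],[0,0,0]]
    - [[0,0,-0.01],[0,0,0]]
    - [[0,0,0],[0,0,0]]
    - [[0,0,0],[0,0,0]]

```text
clock: 19.3
position: [545.6, -283.9, 231.5]
tool_rot: [-3.139, -0.031, -0.137]
wrist_force: [0.1, -0.3, 0.3]
opening: 0.999
grasp_force: 0.0
```

```bash
python3 m.py
python3 - <<'E'
from h import *
c=cap('side'); d=cap('top')
W=cloud(c); D=W-OC; X=D@XC; Y=D@YC; Z=W[...,2]
for x in range(-20,45,6):
    m=(X>x)&(X<x+6)&(abs(Y-42)<5)&(Z>20); mL=(X>x)&(X<x+6)&(abs(Y+42)<5)&(Z>20); print(x,np.median(Z[m]).round(1),np.median(Z[mL]).round(1))
a=cv2.resize(c['pixels'][90:180,315:405],None,fx=4.4,fy=4.4,interpolation=cv2.INTER_CUBIC)
b=cv2.resize(d['pixels'][122:212,412:502],None,fx=4.4,fy=4.4,interpolation=cv2.INTER_CUBIC)
cv2.imwrite('pics/t6.png',np.hstack([a,b]))
E
```

```text
t19.30 th -1.8 xf -10.7 h 160.5 y 41.8 yawerr 0.001 F ch -0.2 0.3 0.3 open 0.999 grip 0.0
[0.03058527 0.02036083 0.02975239]
top celltop 25 [71.  72.5 73.9]
top ledge 39 [77.3 78.9 79.8]
side celltop 8 [68.6 72.3 73.4]
side ledge 16 [75.8 77.2 78.1]
-20 64.9 nan
-14 71.3 62.3
-8 69.7 63.3
-2 71.5 63.2
4 72.8 61.6
10 72.4 61.8
16 70.8 64.7
22 71.4 63.2
28 284.7 63.6
34 296.3 64.4
40 76.7 68.0
  return _methods._mean(a, axis=axis, dtype=dtype,
  ret = ret.dtype.type(ret / rcount)
```

View pics/t6.png

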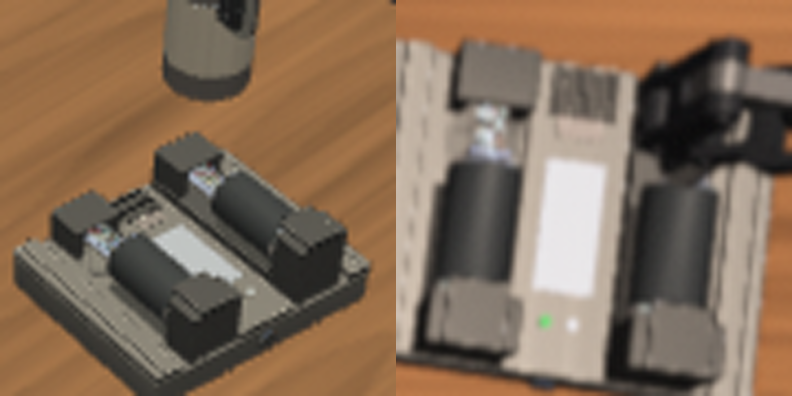

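The cell lies level and looks the same as the loaded one beside it. I'll do one numeric comparison of flat-end position between the two bays before handing in.

Run:
```python
from h import *
c=cap('side'); g=cv2.cvtColor(c['pixels'],cv2.COLOR_BGR2GRAY).astype(np.float32)
xs=np.arange(-30,50,2)
for y,z in((42,71),(-42,62)):
    v=0
    for dy in(-3,0,3):
        p=proj(c,[ch(x,y+dy,z) for x in xs]).astype(np.float32); v=v+cv2.remap(g,p[:,:1],p[:,1:],cv2.INTER_LINEAR).ravel()/3
    print(y,dict(zip(xs.tolist(),v.astype(int).tolist())))
```

```text
42 {-30: 50, -28: 67, -26: 82, -24: 92, -22: 105, -20: 111, -18: 120, -16: 107, -14: 84, -12: 74, -10: 72, -8: 72, -6: 72, -4: 72, -2: 72, 0: 72, 2: 72, 4: 72, 6: 73, 8: 73, 10: 73, 12: 73, 14: 73, 16: 73, 18: 72, 20: 73, 22: 73, 24: 73, 26: 73, 28: 73, 30: 72, 32: 71, 34: 66, 36: 72, 38: 84, 40: 87, 42: 90, 44: 90, 46: 92, 48: 92}
-42 {-30: 68, -28: 67, -26: 75, -24: 82, -22: 99, -20: 109, -18: 111, -16: 114, -14: 95, -12: 78, -10: 71, -8: 71, -6: 72, -4: 71, -2: 71, 0: 72, 2: 72, 4: 72, 6: 72, 8: 72, 10: 72, 12: 72, 14: 73, 16: 72, 18: 73, 20: 73, 22: 72, 24: 72, 26: 72, 28: 73, 30: 73, 32: 73, 34: 75, 36: 81, 38: 87, 40: 88, 42: 88, 44: 89, 46: 89, 48: 90}
```

Run:
```python
from h import *
o=where(); p=ch(24,42,106); print(p); rows(p,(np.pi,0,-.136),5,o)
```

```text
t19.55 th -1.7 xf -10.8 h 159.8 y 41.8 yawerr 0.001 F ch -0.4 0.7 0.4 open 1.000 grip 0.0
[ 543.144 -283.788  106.   ]
[-0.0012, 0.0001, 0.025] [-0.001, -0.006, -0.0]
[-0.0011, 0.0001, 0.025] [-0.001, -0.006, -0.0]
[-0.0009, 0.0001, 0.025] [-0.001, -0.006, -0.0]
[-0.0008, 0.0001, 0.025] [-0.001, -0.006, -0.0]
[-0.0007, 0.0001, 0.025] [-0.001, -0.006, -0.0]
```

The flat ends differ by only about 1 mm. To be sure, I'll give the button end the gentle 5–10 N press with closed fingertips.

Request:
send_rows:
  moves:
    - [[-0.001,0,0.02],[0,-0.006,0]]
    - [[-0.001,0,0.02],[0,-0.006,0]]
    - [[-0.001,0,0.02],[0,-0.006,0]]
    - [[-0.001,0,0.02],[0,-0.006,0]]
    - [[-0.001,0,0.02],[0,-0.006,0]]
    - [[0,0,0.01],[0,0,0]]
    - [[0,0,0],[0,0,0]]
    - [[0,0,0],[0,0,0]]
  gripper: 1

```text
clock: 20.35
position: [543.3, -283.5, 122.2]
tool_rot: [-3.139, -0.002, -0.137]
wrist_force: [0.0, -0.4, 0.6]
opening: 0.0
grasp_force: 0.0
```

Request:
send_rows:
  moves:
    - [[0,0,0.003],[0,0,0]]
    - [[0,0,0.003],[0,0,0]]
    - [[0,0,0.002],[0,0,0]]
    - [[0,0,0],[0,0,0]]
    - [[0,0,0],[0,0,0]]
    - [[0,0,0],[0,0,0]]
    - [[0,0,0],[0,0,0]]
    - [[0,0,0],[0,0,0]]

```text
clock: 21.15
position: [543.1, -283.4, 114.2]
tool_rot: [-3.139, -0.002, -0.137]
wrist_force: [0.1, 0.4, 0.3]
opening: 0.004
grasp_force: 0.0
```

```bash
python3 -c "
from h import *
where()"
```

```text
t21.15 th -0.1 xf -7.3 h 42.2 y 41.7 yawerr 0.001 F ch -0.0 -0.4 0.3 open 0.004 grip 0.0
```

Request:
send_rows:
  moves:
    - [[0,0,0.004],[0,0,0]]
    - [[0,0,0.004],[0,0,0]]
    - [[0,0,0.004],[0,0,0]]
    - [[0,0,0.002],[0,0,0]]
    - [[0,0,0.001],[0,0,0]]
    - [[0,0,0.001],[0,0,0]]
    - [[0,0,0],[0,0,0]]
    - [[0,0,0],[0,0,0]]

```text
clock: 21.95
position: [543.2, -283.4, 98.2]
tool_rot: [-3.139, -0.002, -0.137]
wrist_force: [1.2, -0.1, -0.4]
opening: 0.003
grasp_force: 0.0
```

Request:
send_rows:
  moves:
    - [[0,0,0.0005],[0,0,0]]
    - [[0,0,0.0005],[0,0,0]]
    - [[0,0,0],[0,0,0]]
    - [[0,0,0],[0,0,0]]
    - [[0,0,0],[0,0,0]]
    - [[0,0,0],[0,0,0]]
    - [[0,0,0],[0,0,0]]
    - [[0,0,0],[0,0,0]]

```text
clock: 22.75
position: [543.2, -283.4, 97.1]
tool_rot: [-3.139, -0.002, -0.137]
wrist_force: [-0.1, 0.6, 0.8]
opening: 0.002
grasp_force: 0.3
```

Request:
send_rows:
  moves:
    - [[0,0,0.0005],[0,0,0]]
    - [[0,0,0.0005],[0,0,0]]
    - [[0,0,0],[0,0,0]]
    - [[0,0,0],[0,0,0]]
    - [[0,0,0],[0,0,0]]
    - [[0,0,0],[0,0,0]]
    - [[0,0,0],[0,0,0]]
    - [[0,0,0],[0,0,0]]

```text
clock: 23.55
position: [543.2, -283.7, 96.9]
tool_rot: [-3.139, -0.002, -0.137]
wrist_force: [-1.7, 0.6, 8.4]
opening: -0.002
grasp_force: 4.4
```

Request:
send_rows:
  moves:
    - [[0,0,0.0005],[0,0,0]]
    - [[0,0,0],[0,0,0]]
    - [[0,0,0],[0,0,0]]
    - [[0,0,0],[0,0,0]]
    - [[0,0,0],[0,0,0]]
    - [[0,0,0],[0,0,0]]
    - [[0,0,0],[0,0,0]]
    - [[0,0,0],[0,0,0]]

```text
clock: 24.35
position: [543.2, -283.7, 96.8]
tool_rot: [-3.14, -0.003, -0.137]
wrist_force: [-3.8, 0.5, 13.4]
opening: -0.003
grasp_force: 6.7
```

The cell is firm under the press: about 13 N moves it only about 0.1 mm, and its top is at 71.9 mm. I'll withdraw and check once more.

Request:
send_rows:
  moves:
    - [[0,0,-0.003],[0,0,0]]
    - [[0,0,-0.02],[0,0,0]]
    - [[0,0,-0.04],[0,0,0]]
    - [[0,0,-0.04],[0,0,0]]
    - [[0,0,-0.03],[0,0,0]]
    - [[0,0,-0.01],[0,0,0]]
    - [[0,0,0],[0,0,0]]
    - [[0,0,0],[0,0,0]]

```text
clock: 25.15
position: [542.3, -283.4, 237.5]
tool_rot: [-3.139, -0.0, -0.137]
wrist_force: [-0.1, -0.3, -0.2]
opening: -0.003
grasp_force: 0.0
```

Run:
```python
from h import *
o=r.get_obs(); print(o['position'],o['wrist_force'])
c=cap('side'); g=cv2.cvtColor(c['pixels'],cv2.COLOR_BGR2GRAY).astype(np.float32)
xs=np.arange(-22,44,1.)
for y,z in((42,71.9),(-42,62.9)):
    v=0
    for dy in(-3,0,3):
        p=proj(c,[ch(x,y+dy,z) for x in xs]).astype(np.float32); v=v+cv2.remap(g,p[:,:1],p[:,1:],cv2.INTER_LINEAR).ravel()/3
    print(y,v[:14].astype(int),v[-14:].astype(int))
```

```text
[ 542.29599854 -283.42009382  237.48249046] [-0.12467168 -0.25800202 -0.19045793]
42 [106 110 113 114 120 120 116 105  94  85  78  73  72  71] [72 72 71 70 68 66 69 75 82 87 88 89 91 92]
-42 [ 94 102 109 110 110 111 113 112 104  94  84  77  72  71] [72 72 73 73 74 76 79 83 86 89 90 89 89 89]
```

The press was firm, but the cell-to-ledge distance reads about 2 mm longer than in the loaded bay. I'll swing the arm aside and compare both bays in both cameras.

Request:
send_rows:
  moves:
    - [[0,-0.03,0],[0,0,0]]
    - [[0,-0.04,0],[0,0,0]]
    - [[0,-0.04,0],[0,0,0]]
    - [[0,-0.04,0],[0,0,0]]
    - [[0,-0.04,0],[0,0,0]]
    - [[0,-0.04,0],[0,0,0]]
    - [[0,-0.02,0],[0,0,0]]
    - [[0,0,0],[0,0,0]]

```text
clock: 26.0
position: [576.7, -31.9, 237.5]
tool_rot: [-3.138, 0.001, -0.131]
wrist_force: [-0.5, 0.3, -0.3]
opening: -0.001
grasp_force: 0.0
```

```bash
cat > e.py <<'E'
from h import *
xs=np.arange(-45,62,.5)
for n in('top','side'):
    for y,zc in((42,71.9),(-42,62.9)):
        out=[]
        for nm,z,lo,hi in(('house',zc-9,-48,-34),('flat',zc,-22,-6),('ledge',zc+5.2,30,54)):
            v=0
            for k in range(3):
                c=cap(n); g=cv2.cvtColor(c['pixels'],cv2.COLOR_BGR2GRAY).astype(np.float32)
                for dy in(-4,-2,0,2,4):
                    p=proj(c,[ch(x,y+dy,z) for x in xs]).astype(np.float32); v=v+cv2.remap(g,p[:,:1],p[:,1:],cv2.INTER_CUBIC).ravel()/15
            s=(xs>=lo)&(xs<=hi); gr=np.gradient(cv2.GaussianBlur(v.reshape(-1,1),(1,5),1).ravel())[s]; i=np.abs(gr).argmax()
            w=np.abs(gr[max(0,i-4):i+5]); out.append((nm,round(float((w*xs[s][max(0,i-4):i+5]).sum()/w.sum()),2)))
            if nm!='house': print(n,y,nm,v[s][::2].astype(int))
        print(n,y,out)
E
python3 e.py
```

```text
top 42 flat [162 162 162 162 162 162 162 162 162 162 162 162 162 162 162 162 162]
top 42 ledge [164 164 164 164 164 164 164 164 164 164 164 165 165 165 165 165 165 165
 165 165 165 165 165 165 165]
top 42 [('house', -41.68), ('flat', -21.1), ('ledge', 30.84)]
top -42 flat [161 161 161 161 161 161 161 160 160 161 161 161 160 160 161 161 161]
top -42 ledge [160 160 160 160 160 160 160 160 160 161 161 161 161 161 161 161 161 161
 161 161 161 162 161 161 162]
top -42 [('house', -36.13), ('flat', -8.5), ('ledge', 45.67)]
side 42 flat [107 110 113 119 125 129 124 111  95  82  74  71  70  71  72  73  73]
side 42 ledge [71 71 72 74 74 73 71 70 70 73 78 83 87 90 92 92 92 92 92 92 92 92 92 92
 92]
side 42 [('house', -39.9), ('flat', -14.39), ('ledge', 40.48)]
side -42 flat [ 99 107 112 113 114 117 120 118 108  96  84  76  72  71  72  73  73]
side -42 ledge [70 71 71 70 70 71 71 71 71 75 80 86 90 91 91 92 92 92 92 92 92 92 92 92
 92]
side -42 [('house', -34.78), ('flat', -13.05), ('ledge', 40.06)]
```

Request:
send_rows:
  moves:
    - [[-0.01,-0.045,0],[0,0,0]]
    - [[-0.01,-0.045,0],[0,0,0]]
    - [[-0.01,-0.045,0],[0,0,0]]
    - [[-0.01,-0.045,0],[0,0,0]]
    - [[-0.01,-0.045,0],[0,0,0]]
    - [[-0.01,-0.045,0],[0,0,0]]
    - [[-0.01,-0.045,0],[0,0,0]]
    - [[-0.01,-0.03,0],[0,0,0]]

```text
clock: 28.6
position: [543.9, 320.6, 240.0]
tool_rot: [-3.138, -0.002, -0.134]
wrist_force: [-0.3, -1.1, -0.6]
opening: 0.003
grasp_force: 0.0
```

```bash
python3 e.py | grep top
```

```text
top 42 flat [153 163 172 174 169 153 133 114 100  89  84  83  83  83  83  83  83]
top 42 ledge [ 73  73  72  72  72  71  71  71  75  84  96 106 114 116 117 116 116 116
top 42 [('house', -41.93), ('flat', -15.98), ('ledge', 39.62)]
top -42 flat [171 173 177 177 170 154 134 114 100  91  87  86  86  86  87  87  87]
top -42 ledge [ 79  79  79  79  78  77  77  79  84  94 106 117 123 126 126 126 126 126
top -42 [('house', -41.98), ('flat', -16.03), ('ledge', 39.54)]
```

In the clear top view the two bays agree to 0.1 mm: flat end at -15.98 against -16.03, and ledge at 39.62 against 39.54. The cell is seated, so I'm handing in.

```bash
python3 -c "
from plant import r
print(r.hand_in())"
```

```text
the job is handed in; nothing more can be done
None
```

The large cell lies level in the empty bay, held between the sprung and fixed contacts with its button end under the ledge. It sits within 0.1 mm of the loaded cell's position in the top view. I didn't touch the other cells, and the job is handed in.

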